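Seat the setting block in the corner of the setting nest

TASK

Load the setting block for setting the packing head: with the fingertips, first push the steel block flat against the back rail of the setting nest, before it reaches the spring hook, then drag it along the rail, always down on the plate and against the rail, past the hook into the corner until it butts against the end stop and the hook has sprung shut behind it. Do not lift the block, and leave the two rollers and the hex key alone.

Things in the scene. Friction and masses are not known exactly. Their poses are not given: they have to be found in the camera images.
- gauge_block: The setting block: ground steel, 25 x 60 x 30 mm (its x, y, z), 0.22 to 0.45 kg, two small holes in its top. Origin at the centre of its underside. It starts on the nest's plate, left of the hook, 90 to 130 mm short of the end stop and 15 to 25 mm short of the rail, turned up to 0.45 rad. Oiled: it slides easily on the nest (friction about 0.2), while fingertips hold it better.
- nest: The setting nest, fixed on the worktop, turned up to 0.22 rad: an aluminium plate 86 x 220 x 12 mm (its x, y, z) with a steel back rail along its far edge and an end stop across its right end, both 26 mm high (tops 38 mm above the worktop). Origin at the centre of the plate's underside; x points away from the robot to the rail, y along the rail to the left.
- rail_face (a point): On the upper edge of the rail's working face, at its middle: x = 29, y = 0, z = 38 mm in the nest's frame. The face is straight along the nest's y and square to its x; the rail is 14 mm wide (to x = 43) and as long as the plate. The end stop's working face is at y = -92 mm, from x = -17 to the rail.
- home (a point): Where the origin of the setting block lies when it is fully home, its long side touching the rail and its end touching the end stop. On the top of the plate, 12 mm above the worktop; x = 16.5, y = -62 mm in the nest's frame; axes as the nest's: x towards the rail, y along the rail away from the end stop.
- hook (a joint): Spring hook: a dark steel arm on the plate in front of the pocket, 62 mm long, its pivot near the end stop, its ramped nose at the left end. 0 rad = shut, nose across the block's way; grows as the nose is pressed away from the rail, to 0.6. A passing block pushes it aside to about 0.16 rad (1 to 2 N); it springs back to 0 behind the rear end of the block once that is home.
- hook_nose (a point): Corner of the hook's nose, 9 mm above the plate. Shut, it stands 20.5 mm from the rail and 1.5 mm behind the rear end of a block that is home; the flat side of the nose faces the end stop, a 30-degree ramp faces the oncoming block. Fingers 18 mm or more above the plate pass freely over hook, screw, spring and guide, and still push the upper 12 mm of the 30 mm high block.
- spare_roller_1: Spare nylon roller, 27 mm in diameter, 30 mm high, standing on the worktop just left of the nest. Leave it alone. Origin at the centre of its underside.
- spare_roller_2: A second such roller, standing on the worktop well to the right of the nest. Leave it alone. Origin at the centre of its underside.
- hex_key_6: Black hex key, 94 x 32 x 6 mm, lying on the worktop left of the nest. Leave it alone. Origin at its middle, on its underside.

How it is judged:
By the outcome, as a careful person would: the job done as asked, in the order asked, and still so for the second after the job is handed in, with the robot touching nothing.
It also fails if it takes over 51 s, if anything falls off the work surface, if the arm or the gripper's body presses on something with over 40 N, if the wrist force passes 120 N, or if a joint passes its speed limit or range.

ROBOT

A 6-joint arm with a two-finger parallel gripper is mounted at the origin on a cart in front of the work surface, level with it; the furniture and walls round the work are solid. World frame = base frame: x ahead of the robot, y to its left, z up, the work surface at z = 0. Lengths are in m, angles in rad, forces in N, time in s.
With the tool pointing down it reaches from about 0.35 to 0.775 m from the base axis. Payload 7.3 kg.
Tool frame: the origin (TCP) lies on the mounting face of the last link; the fingertips stand 178 mm ahead of it and the grasp point (between the pads) lies 159 mm ahead of it (robot.grip_depth is the distance from the TCP to the grasp point, in m); z points along the fingers, y is the line along which they close (so a half turn about z gives the same grasp; the last joint's range is limited). The gripper opens to 92 mm and grips with 3 to 60 N. Pads are 19 mm wide; open, the fingers measure 130 mm over their backs; the gripper's body (75 mm by 190 mm) begins 47 mm behind the grasp point.
Start: joints at [1.114, 0.342, 1.524, -0, 1.275, -0.146], TCP at [0.161, 0.5, 0.405] pointing down, gripper open.
Joint ranges: [-2.53, 2.53], [-0.77, 2.02], [0.04, 2.7], [-1, 4.14], [0.28, 2.66], [-3.11, 3.11]. Speed limits (rad/s): [2.57, 2.57, 3.14, 3.14, 3.14, 3.14].

INTERFACE

Orientations are given as [roll, pitch, yaw] about the fixed x, y, z axes, in that order (R = Rz(yaw) Ry(pitch) Rx(roll)).
In Python, from cell import observe, cams, robot, models gives the robot as it stands.
- The arm moves only by the shell command python3 -m jog 'ROWS' [FORCE]. ROWS is JSON, a list of rows, each a list of 3 entries, a list of its own where there are three numbers: the shift along the tool's x, y, z each as a share of 0.4 m, from -1 to 1, then the turn about the tool's z as a share of pi rad, from -1 to 1, then the closure, from 0 (fully open) to 1 (shut). In form: [[[x, y, z], turn, jaw], ...]. A call has 1 to 12 rows; each row is the pose to reach, as a shift and turn from the pose commanded when the call began, along the tool's axes at that moment, turning the shorter way round; what a row does not reach only later rows make up. A row lasts 1/8 s, in which the tool goes at most 62.5 mm and 10.7 degrees, less where a joint would pass 70% of its speed; a pose out of reach is approached as far as the arm can. A call with a number of a shift or a turn outside -1 to 1 is refused whole. A call with a gripper value outside its range is refused whole. The fingers move at their own pace and stop on an object; FORCE is the grip in N (left out, the last holds). Time passes only in rows, so rows that repeat a pose let the fingers close. It gives the time, the measured TCP pose, the force, the opening and the grip force at its end, in the units of the state.
- observe(): the state, without advancing time (a new reading comes with each control period).
- cams.read_camera(name): name is "side" or "top" or "wrist"; returns the picture (480x640x3 uint8, red, green, blue); there is no depth.
- cams.camera_model(name): a dict with "camera_matrix" (3x3 intrinsics, pixels), "k1" (the pictures are not rectified: a ray, as slopes to the right and down, at radius r is drawn at 1 + k1 r^2 times it, then the intrinsics apply), "pose" (4x4, takes a point from camera to world coordinates). Camera axes: x right, y down, z forward; pixel columns grow to the right and rows downward; lengths in m; the calibration is good to about 2 mm. A picture is of the moment at which its call begins: read the wrist's pose just before it. camera_model takes no time and is no camera call; for the wrist camera it gives the pose at the moment of the call.
- robot.hand_in(): hands the job in; it is judged then, once.
Trained networks look in the newest picture that a camera, given by its name, has taken for a name from the list of things; names that differ only in an ending like _2 or _b are one class to them, and where a whole thing is asked for, a point or a joint stands for the part that bears it (a point fixed in the world has none). Each returns a list of dicts, best first, with "confidence" (0 to 1); they miss things now and then, are a little off and sometimes report something else, mostly with a low value. They report only what shows in the picture. A call takes as long as a camera call.
- models.find_in(target, camera): "position" ([x, y, z] in m, in world coordinates, good to about 4 mm: the middle of the surface that is visible of it).
- models.pinpoint(target, camera): "position" ([x, y, z] in m, in world coordinates, good to about 4 mm: a listed point, or the origin of a listed thing).
The state is a dict: "time": time; "qpos": joint angles; "qvel": joint speeds; "joint_efforts": joint torques, N m; "tool_pos": TCP position; "tool_rot": TCP orientation; "contact_force": force on the tool from outside, world axes, zero at the start; "torque": the same for the moment, N m; "opening": finger opening in m; "grip_force": force on a finger pad.
Only numpy, scipy, OpenCV 4.12 (cv2) and the standard library are available. Lean on these libraries where they do the work, as an engineer would, in place of code of your own. Each camera call takes 0.05 s, during which the arm holds its last target. There are 200 camera calls.

## Working session

There is one attempt and no reset: what is moved stays moved. The work goes in short steps, Python scripts to look and compute and a shell command to move; the robot and the scene stay as the last step left them, time stands still between calls to the robot, and variables do not carry over. Pictures are saved under pics/ and viewed, at most 13 in all, crops included, and the job is handed in when it is done.

```bash
mkdir -p pics; ls; python3 - <<'E'
from cell import observe,cams,robot,models
import cv2,numpy as np
s=observe();print(s['time'],s['tool_pos'],s['tool_rot'],s['opening'],robot.grip_depth)
for c in ['top','side']:
    im=cams.read_camera(c);cv2.imwrite(f'pics/{c}0.png',im[:,:,::-1])
    m=cams.camera_model(c);print(c,np.round(m['camera_matrix'],1).tolist(),m['k1'],np.round(m['pose'],3).tolist())
    for t in ['gauge_block','nest','rail_face','home','hook_nose','spare_roller_1','hex_key_6']:
        print(t,[(round(d['confidence'],2),np.round(d['position'],4).tolist()) for d in models.pinpoint(t,c)[:2]])
print(observe()['time'])
E
```

```text
pics
0.0 [0.16048414 0.49973327 0.40402338] [-3.14003133e+00 -1.94912785e-04  2.83079290e+00] 0.09164941950439164 0.1592
top [[593.8, 0.0, 319.1], [0.0, 593.8, 239.6], [0.0, 0.0, 1.0]] -0.03970382585691683 [[0.017, -0.992, 0.128, 0.341], [-1.0, -0.02, -0.022, -0.16], [0.024, -0.127, -0.992, 1.002], [0.0, 0.0, 0.0, 1.0]]
gauge_block [(0.64, [0.4528, -0.0725, 0.0125])]
nest [(0.74, [0.4533, -0.1359, 0.0061])]
rail_face [(0.79, [0.4822, -0.1371, 0.0397])]
home [(0.63, [0.4537, -0.1981, 0.006])]
hook_nose [(0.88, [0.451, -0.1627, 0.0251]), (0.24, [0.4494, -0.138, 0.0026])]
spare_roller_1 [(0.65, [0.4669, 0.0029, 0.0004]), (0.56, [0.4301, -0.41, -0.0004])]
hex_key_6 [(0.7, [0.4801, 0.0379, 0.0021])]
side [[477.1, 0.0, 316.3], [0.0, 477.1, 239.3], [0.0, 0.0, 1.0]] 0.038687335940405236 [[-0.954, -0.173, 0.244, 0.246], [-0.299, 0.511, -0.806, 0.515], [0.015, -0.842, -0.539, 0.502], [0.0, 0.0, 0.0, 1.0]]
gauge_block [(0.61, [0.4567, -0.0706, 0.0098])]
nest [(0.72, [0.4501, -0.1292, -0.0019])]
rail_face [(0.92, [0.4775, -0.1438, 0.0346])]
home [(0.87, [0.4533, -0.1987, 0.0101])]
hook_nose [(0.63, [0.4513, -0.1652, 0.0196]), (0.3, [0.4306, -0.4133, 0.0037])]
spare_roller_1 [(0.96, [0.4636, 0.0062, -0.0008]), (0.62, [0.4293, -0.4158, -0.0029])]
hex_key_6 []
0.8
```

```bash
python3 - <<'E'
import cv2
im=cv2.imread('pics/top0.png')
cv2.imwrite('pics/top0c.png',cv2.resize(im[90:290,190:440],None,fx=3,fy=3,interpolation=cv2.INTER_CUBIC)[:600,:800])
E
```

```text
(no output)
```

View pics/top0.png

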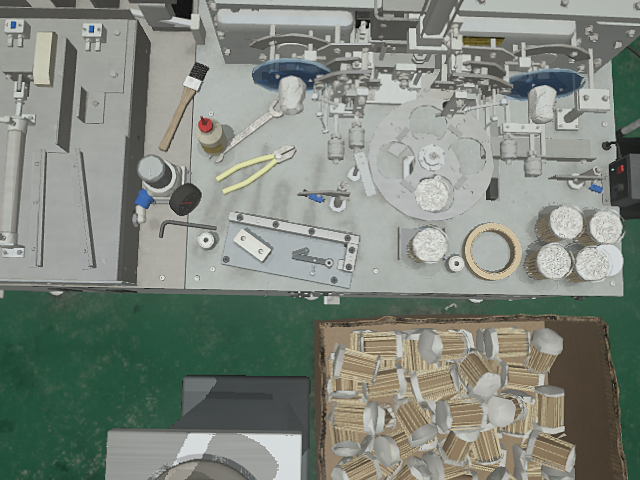

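View pics/top0c.png

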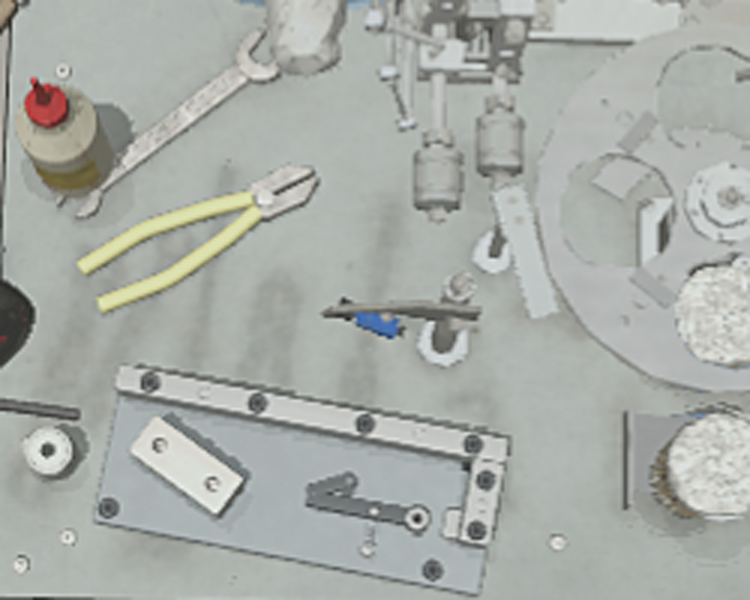

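The top view shows the nest at about (225–360, 212–290), turned clockwise in the picture. The block is at (252, 243), turned further the same way. The hook is at (312, 257), one roller at (206, 240) and the other at (455, 263).

Next I fit the nest and block outlines to the picked corners.

```bash
cat > h.py <<'E'
import numpy as np,cv2
from scipy.optimize import least_squares
def proj(m,P):
    T=np.linalg.inv(np.array(m['pose']));P=np.asarray(P,float)@T[:3,:3].T+T[:3,3]
    s=P[:,:2]/P[:,2:];s=s*(1+m['k1']*(s**2).sum(1,keepdims=True))
    K=np.array(m['camera_matrix']);return s*[K[0,0],K[1,1]]+K[:2,2]
def put(p,L,z0=0.):
    L=np.asarray(L,float);c,s=np.cos(p[2]),np.sin(p[2])
    return np.c_[p[0]+c*L[:,0]-s*L[:,1],p[1]+s*L[:,0]+c*L[:,1],L[:,2]+z0]
def fit(m,L,px,z0,p0):
    r=least_squares(lambda p:(proj(m,put(p,L,z0))-px).ravel(),p0);return r.x,np.sqrt(np.mean(r.fun**2))
NL=np.array([[43,110,38],[43,-110,38],[29,110,38],[-43,110,12],[-43,-110,12]])/1e3
BL=np.array([[12.5,30,30],[12.5,-30,30],[-12.5,-30,30],[-12.5,30,30]])/1e3
def go(target_xy,tipz,yaw,s):
    """shares for a shift to world tip target, and turn, tool pointing down"""
    from scipy.spatial.transform import Rotation as R
    Rm=R.from_euler('xyz',s['tool_rot']).as_matrix()
    d=np.r_[target_xy,tipz+.178]-s['tool_pos'];t=-(yaw-s['tool_rot'][2]);t=(t+np.pi)%(2*np.pi)-np.pi
    return np.round(Rm.T@d/.4,4),round(t/np.pi,4)
E
python3 - <<'E'
from h import *
from cell import cams
m=cams.camera_model('top');f=lambda a:np.array(a)/3.+[190,90]-1/3
n,e=fit(m,NL,f([[122,366],[509,437],[117,389],[94,521],[480,595]]),0,[.45,-.136,-.19]);print(n,e)
b,e2=fit(m,BL,f([[158,417],[243,467],[222,514],[131,461]]),.012,[.453,-.072,-.5]);print(b,e2)
c,s=np.cos(n[2]),np.sin(n[2]);d=b[:2]-n[:2];print('block in nest',c*d[0]+s*d[1],-s*d[0]+c*d[1],b[2]-n[2])
for cam,box in (('top',(205,195,170,110)),('side',None)):
    m=cams.camera_model(cam);im=cv2.imread(f'pics/{cam}0.png')
    segs=[(put(n,NL[[0,1,4,3]]),1),(put(n,np.array([[29,110,38],[29,-92,38],[-17,-92,38]])/1e3),0),(put(b,BL,.012),1)]
    P=np.vstack([proj(m,q) for q,_ in segs]);x0,y0=(P.min(0)-12).astype(int);x1,y1=(P.max(0)+12).astype(int)
    k=min(800/(x1-x0),600/(y1-y0));o=cv2.resize(im[y0:y1,x0:x1],None,fx=k,fy=k,interpolation=cv2.INTER_CUBIC)
    for q,cl in segs: cv2.polylines(o,[np.int32(np.round((proj(m,q)-[x0,y0]+.5)*k))],bool(cl),(0,0,255),1)
    cv2.imwrite(f'pics/{cam}_ov.png',o[:600,:800])
E
```

```text
[ 0.44865648 -0.13403851 -0.1682084 ] 0.7715861857158576
[ 0.45412822 -0.07288867 -0.50145458] 1.242189320540111
block in nest -0.004842971728561806 0.061202841094950035 -0.3332461875066428
```

View pics/top_ov.png

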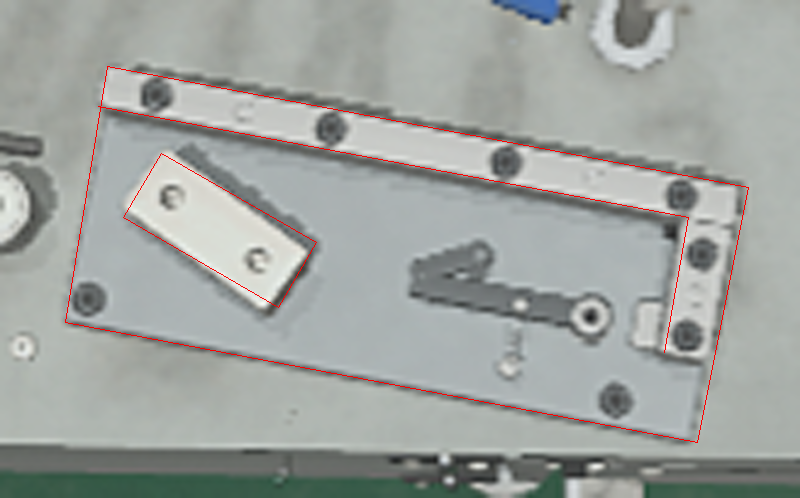

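View pics/side_ov.png

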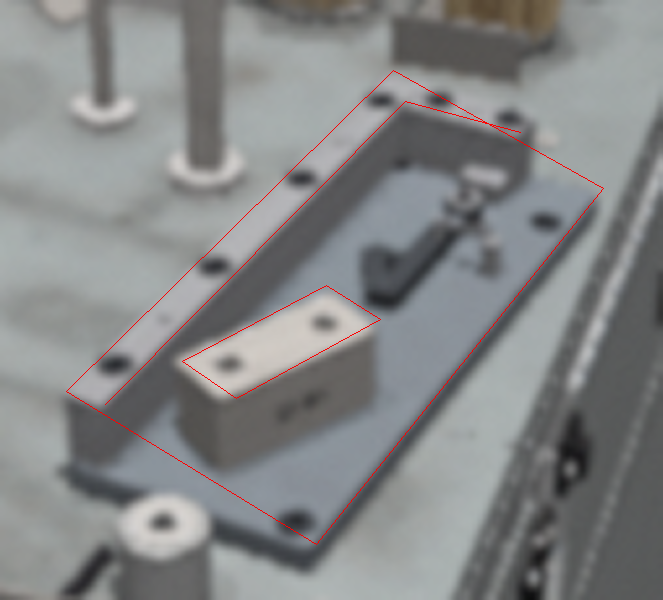

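The overlay matches to about 2 mm. In the nest frame the block is at about x = -5, y = 61 mm, turned -0.33 rad.

The plan is to set the fingers about 22 mm apart so they form a 60 mm wide flat pusher parallel to the rail. I push the block flat to the rail with them, then drag it by fingertip friction with the tips 19 mm above the plate.

```bash
python3 - <<'E'
from h import *
from cell import observe
s=observe();n=[.4487,-.1340,-.170]
t=put(n,[[-.050,.060,0]])[0,:2];print(t)
print('high',go(t,.10,np.pi-.170,s)); print('low',go(t,.031,np.pi-.170,s))
E
```

```text
[ 0.4095717 -0.0664058]
high (array([-1.0257, -1.1575,  0.3168]), np.float64(-0.0448))
low (array([-1.0257, -1.1575,  0.4893]), np.float64(-0.0448))
```

```bash
python3 -m jog '[[[-0.1,-0.13,0],0,0.76],[[-0.2,-0.26,0],0,0.76],[[-0.35,-0.4,0],-0.02,0.76],[[-0.45,-0.52,0],-0.045,0.76],[[-0.55,-0.64,0],-0.045,0.76],[[-0.65,-0.76,0],-0.045,0.76],[[-0.75,-0.88,0],-0.045,0.76],[[-0.85,-0.98,0],-0.045,0.76],[[-0.85,-0.98,0],-0.045,0.76],[[-0.85,-0.98,0],-0.045,0.76]]'
python3 - <<'E'
from h import *
from cell import observe
s=observe();n=[.4487,-.1340,-.170]
t=put(n,[[-.050,.060,0]])[0,:2];print(t,s['opening'],s['tool_rot'])
print('low',go(t,.031,np.pi-.170,s))
E
```

```text
time: 2.05
tool_pos: [0.3647, 0.0215, 0.4047]
tool_rot: [3.141, 0.0, 2.969]
contact_force: [0.4, 0.2, 0.0]
opening: 0.022
grip_force: 0.0
[ 0.4095717 -0.0664058] 0.021987968862167986 [3.14145972e+00 2.02091324e-05 2.96880261e+00]
low (array([-0.1482, -0.1974,  0.4892]), np.float64(-0.0009))
```

```bash
python3 -m jog '[[[-0.1,-0.1,0],0,0.76],[[-0.148,-0.197,0.05],0,0.76],[[-0.148,-0.197,0.18],0,0.76],[[-0.148,-0.197,0.3],0,0.76],[[-0.148,-0.197,0.4],0,0.76],[[-0.148,-0.197,0.455],0,0.76],[[-0.148,-0.197,0.455],0,0.76]]'
python3 - <<'E'
from h import *
from cell import observe,cams
n=[.4487,-.1340,-.170];out=[]
for c in ('top','wrist'):
    m=cams.camera_model(c);im=cams.read_camera(c)[:,:,::-1].copy()
    if c=='top': im=cv2.resize(im[190:300,200:380],None,fx=4.4,fy=4.4,interpolation=cv2.INTER_CUBIC)
    cv2.imwrite(f'pics/{c}1.png',im)
print(observe()['tool_pos'])
E
```

```text
time: 2.92
tool_pos: [0.4089, -0.0637, 0.2217]
tool_rot: [3.141, -0.004, 2.974]
contact_force: [0.2, -0.2, -0.1]
opening: 0.0217
grip_force: 0.0
[ 0.40969747 -0.064268    0.22339147]
```

View pics/wrist1.png

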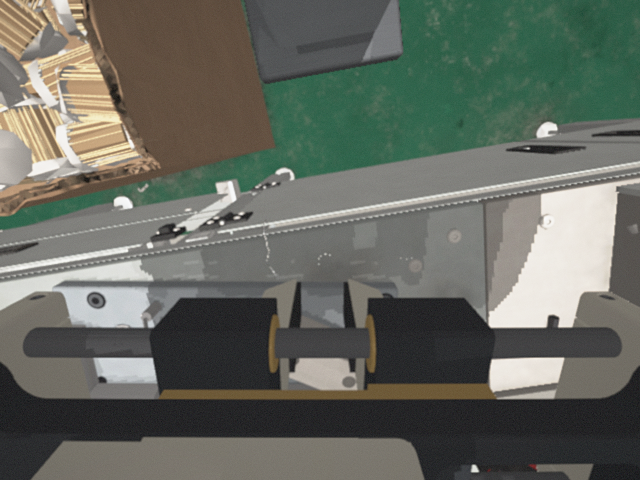

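The wrist camera looks mostly back at the bench edge. Only the block's near corner shows, between the fingers at (320, 375), so it is lined up with the gap. I'll lower to 19 mm above the plate and push slowly.

```bash
python3 -m jog '[[[0,0,0.02],0,0.76],[[0,0,0.036],0,0.76],[[-0.015,0,0.036],0,0.76],[[-0.025,0,0.036],0,0.76],[[-0.035,0,0.036],0,0.76],[[-0.045,0,0.036],0,0.76],[[-0.055,0,0.036],0,0.76],[[-0.062,0,0.036],0,0.76],[[-0.069,0,0.036],0,0.76],[[-0.076,0,0.036],0,0.76],[[-0.083,0,0.036],0,0.76],[[-0.09,0,0.036],0,0.76]]'
python3 - <<'E'
from h import *
from cell import observe,cams
s=observe();n=[.4487,-.1340,-.170]
c,q=np.cos(n[2]),np.sin(n[2]);d=s['tool_pos'][:2]-n[:2];print('tool in nest',c*d[0]+q*d[1],-q*d[0]+c*d[1],s['tool_pos'][2]-.178,s['contact_force'])
for k in ('top','side'):cv2.imwrite(f'pics/{k}2.png',cams.read_camera(k)[:,:,::-1])
im=np.vstack([cv2.resize(cv2.imread('pics/top2.png')[200:300,210:375],(480,290)),cv2.resize(cv2.imread('pics/side2.png')[170:340,180:450],(480,302))]);cv2.imwrite('pics/c2.png',im)
E
```

```text
time: 4.53
tool_pos: [0.445, -0.071, 0.2083]
tool_rot: [3.141, -0.0, 2.972]
contact_force: [-1.8, 0.1, 0.4]
opening: 0.0218
grip_force: 0.5
tool in nest -0.014286674925514086 0.0614290167818849 0.030280055582620813 [-1.76679482  0.07516868  0.42261752]
```

View pics/c2.png

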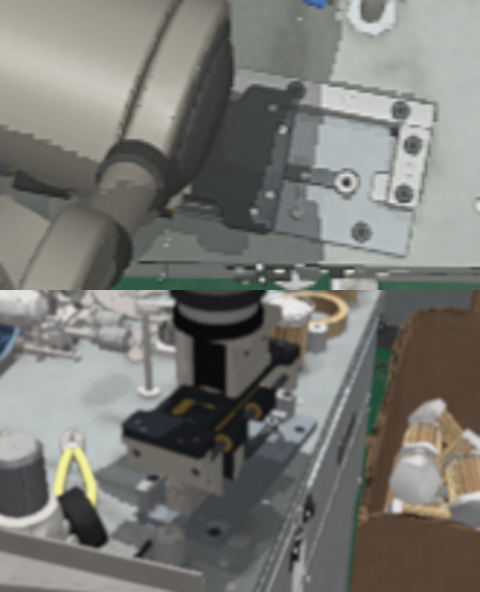

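The arm hides most of the block in both views. The force reads 1.8 N, so the block is moving. I continue in small steps.

```bash
python3 -m jog '[[[-0.005,0,0],0,0.76],[[-0.01,0,0],0,0.76],[[-0.014,0,0],0,0.76],[[-0.017,0,0],0,0.76],[[-0.017,0,0],0,0.76]]'; python3 -m jog '[[[-0.003,0,0],0,0.76],[[-0.003,0,0],0,0.76]]'
```

```text
time: 5.25
tool_pos: [0.4518, -0.0722, 0.2083]
tool_rot: [3.142, 0.0, 2.972]
contact_force: [0.1, -0.2, 0.1]
opening: 0.0222
grip_force: 0.1
time: 5.5
tool_pos: [0.4529, -0.0724, 0.2083]
tool_rot: [3.142, 0.0, 2.972]
contact_force: [-0.1, -0.5, 0.0]
opening: 0.0217
grip_force: 0.2
```

```bash
for i in 1; do python3 -m jog '[[[-0.003,0,0],0,0.76],[[-0.003,0,0],0,0.76]]'; done; python3 -m jog '[[[-0.003,0,0],0,0.76],[[-0.003,0,0],0,0.76]]'; python3 -m jog '[[[-0.003,0,0],0,0.76],[[-0.003,0,0],0,0.76]]'
```

```text
time: 5.75
tool_pos: [0.4538, -0.0725, 0.2082]
tool_rot: [3.141, -0.001, 2.972]
contact_force: [-1.7, 0.4, 0.9]
opening: 0.0222
grip_force: 1.1
time: 6.0
tool_pos: [0.4543, -0.0726, 0.208]
tool_rot: [3.141, -0.003, 2.972]
contact_force: [-5.5, 0.3, 2.9]
opening: 0.0222
grip_force: 2.8
time: 6.25
tool_pos: [0.4548, -0.0726, 0.2078]
tool_rot: [3.141, -0.006, 2.972]
contact_force: [-8.4, 0.2, 3.9]
opening: 0.0222
grip_force: 4.3
```

```bash
python3 -m jog '[[[-0.005,0,0],0,0.76],[[-0.005,0,0],0,0.76]]'; python3 - <<'E'
from cell import observe
s=observe();print(s['contact_force'],s['torque'])
E
```

```text
time: 6.5
tool_pos: [0.4556, -0.0726, 0.2074]
tool_rot: [3.141, -0.01, 2.972]
contact_force: [-13.2, 1.5, 7.2]
opening: 0.0219
grip_force: 6.7
[-13.20614804   1.46382185   7.16190003] [ 0.02973175  2.24913548 -0.15990911]
```

Torque over force puts the pressure centre about 12 mm right of the middle, within the span of both fingers. I'll swing the arm aside briefly to check that the block is flush.

```bash
python3 -m jog '[[[0.02,0,0],0,0.76],[[0.05,0,0],0,0.76],[[0.05,0,-0.15],0,0.76],[[0.05,0.1,-0.25],0,0.76],[[0.05,0.25,-0.25],0,0.76],[[0.05,0.4,-0.25],0,0.76],[[0.05,0.55,-0.25],0,0.76],[[0.05,0.7,-0.25],0,0.76]]'
python3 - <<'E'
from h import *
from cell import observe,cams,models
im=cams.read_camera('top')[:,:,::-1].copy();cv2.imwrite('pics/top3.png',im)
print([(round(d['confidence'],2),np.round(d['position'],4).tolist()) for d in models.pinpoint('gauge_block','top')[:2]])
cv2.imwrite('pics/c3.png',cv2.resize(im[205:295,215:365],None,fx=5.3,fy=5.3,interpolation=cv2.INTER_CUBIC))
E
```

```text
time: 7.5
tool_pos: [0.4857, 0.2079, 0.3087]
tool_rot: [3.141, 0.002, 2.972]
contact_force: [0.4, -0.5, -0.0]
opening: 0.0222
grip_force: 0.0
[(0.67, [0.475, -0.0756, 0.0148])]
```

View pics/c3.png

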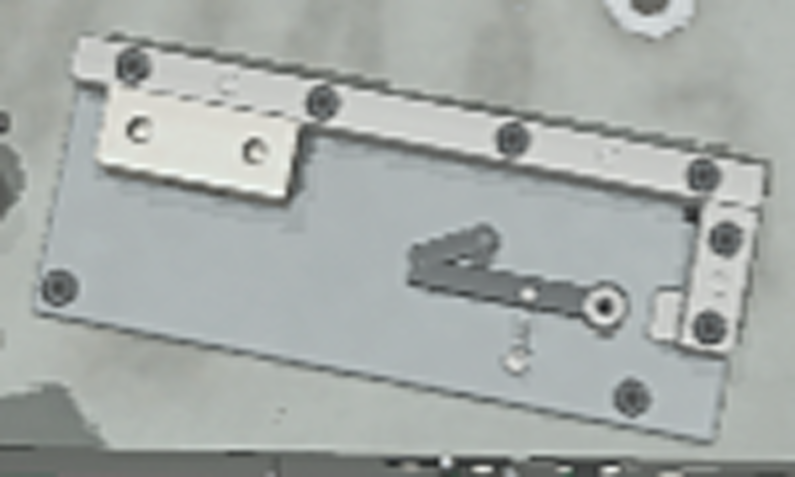

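The block now lies flush along the rail, with its back edge meeting the rail from (115, 85) to (300, 125) in the crop. I measure its position along the rail.

```bash
python3 - <<'E'
from h import *
from cell import observe,cams
m=cams.camera_model('top');n=[.4487,-.1340,-.170]
f=lambda a:(np.array(a)+.5)/5.3-.5+[215,205]
b,e=fit(m,BL,f([[112,88],[301,125],[284,200],[98,165]]),.012,[.475,-.075,-.17])
c,q=np.cos(n[2]),np.sin(n[2]);d=b[:2]-n[:2];by=-q*d[0]+c*d[1];print(b,e,c*d[0]+q*d[1],by)
n2,e=fit(m,NL,f([[77,36],[768,163],[74,78],[35,312],[715,442]]),0,n);print(n2,e)
s=observe()
for x in (-.025,-.0045):
  t=put(n,[[x,by-.002,0]])[0,:2];print(go(t,.031,np.pi-.170,s))
E
```

```text
[ 0.4749794  -0.07160207 -0.17066349] 0.36391712238952173 0.01534395079228591 0.0659444624097465
[ 0.44872532 -0.13367738 -0.16699532] 0.6314175358000202
(array([ 0.0126, -0.7058,  0.2468]), np.float64(0.0019))
(array([-0.0387, -0.7061,  0.2469]), np.float64(0.0019))
```

```bash
python3 -m jog '[[[0.0126,-0.15,0],0.002,0.89],[[0.0126,-0.3,0],0.002,0.89],[[0.0126,-0.45,0],0.002,0.89],[[0.0126,-0.6,0],0.002,0.89],[[0.0126,-0.691,0.05],0.002,0.89],[[0.0126,-0.691,0.15],0.002,0.89],[[0.0126,-0.691,0.23],0.002,0.89],[[0.0126,-0.691,0.246],0.002,0.89],[[-0.01,-0.691,0.246],0.002,0.89],[[-0.03,-0.691,0.246],0.002,0.89],[[-0.035,-0.691,0.246],0.002,0.89],[[-0.038,-0.691,0.246],0.002,0.89]]'; python3 -m jog '[[[-0.006,0,0],0,0.89],[[-0.006,0,0],0,0.89]]'
```

```text
time: 9.1
tool_pos: [0.4543, -0.0689, 0.2103]
tool_rot: [3.142, 0.0, 2.966]
contact_force: [-1.8, 0.3, 0.9]
opening: 0.0098
grip_force: 0.9
time: 9.35
tool_pos: [0.4552, -0.0689, 0.2096]
tool_rot: [3.141, -0.005, 2.966]
contact_force: [-6.3, 0.8, 3.2]
opening: 0.0101
grip_force: 3.1
```

```bash
python3 -m jog '[[[-0.007,0,0],0,0.89],[[-0.007,-0.01,0],0,0.89],[[-0.007,-0.02,0],0,0.89],[[-0.007,-0.03,0],0,0.89],[[-0.007,-0.04,0],0,0.89],[[-0.007,-0.04,0],0,0.89]]'; python3 - <<'E'
from cell import observe
s=observe();print(s['contact_force'],s['torque'])
E
```

```text
time: 10.1
tool_pos: [0.4536, -0.0845, 0.2088]
tool_rot: [3.14, -0.011, 2.966]
contact_force: [-11.0, 3.6, 2.6]
opening: 0.01
grip_force: 5.9
[-11.04219923   3.59279623   2.57622826] [0.61928683 1.89121664 0.07535038]
```

```bash
python3 -m jog '[[[-0.001,-0.01,0],0,0.89],[[-0.001,-0.02,0],0,0.89],[[-0.001,-0.03,0],0,0.89],[[-0.001,-0.04,0],0,0.89],[[-0.001,-0.05,0],0,0.89],[[-0.001,-0.06,0],0,0.89],[[-0.001,-0.06,0],0,0.89]]'; python3 - <<'E'
from h import *
from cell import observe,cams
s=observe();print(s['contact_force'],s['torque'])
n=[.4487,-.1340,-.168]
c,q=np.cos(n[2]),np.sin(n[2]);d=s['tool_pos'][:2]-n[:2];print('tool in nest',c*d[0]+q*d[1],-q*d[0]+c*d[1])
a=cams.read_camera('top')[:,:,::-1];b=cams.read_camera('side')[:,:,::-1]
cv2.imwrite('pics/c4.png',np.vstack([cv2.resize(a[200:300,210:375],(480,290)),cv2.resize(b[170:340,180:450],(480,302))]))
E
```

```text
time: 10.98
tool_pos: [0.4496, -0.108, 0.2087]
tool_rot: [3.139, -0.011, 2.966]
contact_force: [-13.0, 4.6, 3.5]
opening: 0.0103
grip_force: 6.3
[-12.98871877   4.601109     3.52750683] [0.69178824 2.01990864 0.04231923]
tool in nest -0.0034383098866073466 0.025768029337907096
```

View pics/c4.png

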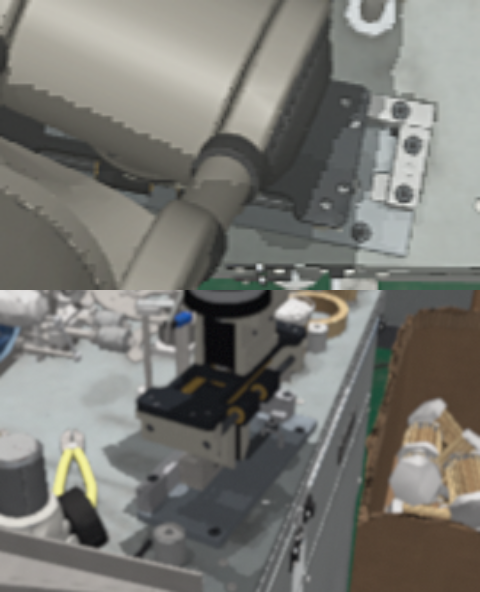

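```bash
python3 - <<'E'
from h import *
from cell import cams
m=cams.camera_model('side');n=[.4487,-.1340,-.168]
for y in (.066,.022):
    P=put(n,np.array([[29,y*1e3+30,42],[4,y*1e3+30,42],[4,y*1e3+30,12]])/1e3)
    print(y,((proj(m,P)-[180,170])*[480/270,302/170]+[0,290]).round().tolist())
E
```

```text
0.066 [[157.0, 479.0], [181.0, 487.0], [182.0, 513.0]]
0.022 [[182.0, 453.0], [205.0, 461.0], [206.0, 487.0]]
```

The block's rear end shows at (182–206, 453–487) in the side crop, which matches y = 22 mm, so it is moving with the fingers. I press slightly harder and continue past the hook.

```bash
python3 -m jog '[[[-0.003,-0.01,0],0,0.89],[[-0.004,-0.02,0],0,0.89],[[-0.004,-0.03,0],0,0.89],[[-0.004,-0.04,0],0,0.89],[[-0.004,-0.05,0],0,0.89],[[-0.004,-0.06,0],0,0.89],[[-0.004,-0.07,0],0,0.89]]'; python3 - <<'E'
from cell import observe
s=observe();print(s['contact_force'],s['torque'])
E
python3 -m jog '[[[-0.001,-0.01,0],0,0.89],[[-0.002,-0.02,0],0,0.89],[[-0.002,-0.03,0],0,0.89],[[-0.002,-0.04,0],0,0.89],[[-0.002,-0.05,0],0,0.89],[[-0.002,-0.06,0],0,0.89],[[-0.002,-0.07,0],0,0.89]]'; python3 - <<'E'
from h import *
from cell import observe,cams
s=observe();print(s['contact_force'],s['torque'])
n=[.4487,-.1340,-.168]
c,q=np.cos(n[2]),np.sin(n[2]);d=s['tool_pos'][:2]-n[:2];print('tool in nest',c*d[0]+q*d[1],-q*d[0]+c*d[1])
E
```

```text
time: 11.95
tool_pos: [0.4456, -0.1349, 0.2081]
tool_rot: [3.137, -0.015, 2.967]
contact_force: [-13.3, 7.7, 1.5]
opening: 0.0102
grip_force: 7.4
[-13.31077788   7.71275057   1.53657271] [1.28383731 2.35116868 0.06940372]
time: 12.82
tool_pos: [0.4411, -0.1623, 0.2081]
tool_rot: [3.136, -0.016, 2.967]
contact_force: [-16.2, 9.2, 5.7]
opening: 0.01
grip_force: 8.7
[-16.16918772   9.23906859   5.73406241] [1.53729784 2.63682914 0.09683408]
tool in nest -0.0027798131249652473 -0.02912972826995363
```

```bash
python3 -m jog '[[[-0.001,-0.01,0],0,0.89],[[-0.001,-0.02,0],0,0.89],[[-0.001,-0.03,0],0,0.89],[[-0.001,-0.04,0],0,0.89],[[-0.001,-0.05,0],0,0.89],[[-0.001,-0.06,0],0,0.89],[[-0.001,-0.068,0],0,0.89],[[-0.001,-0.068,0],0,0.89]]'; python3 -m jog '[[[0,-0.01,0],0,0.89],[[0,-0.015,0],0,0.89],[[0,-0.015,0],0,0.89]]'; python3 - <<'E'
from h import *
from cell import observe,cams
s=observe();print(s['contact_force'],s['torque'])
n=[.4487,-.1340,-.168]
c,q=np.cos(n[2]),np.sin(n[2]);d=s['tool_pos'][:2]-n[:2];print('tool in nest',c*d[0]+q*d[1],-q*d[0]+c*d[1])
E
```

```text
time: 13.82
tool_pos: [0.4365, -0.189, 0.208]
tool_rot: [3.135, -0.017, 2.967]
contact_force: [-18.2, 8.1, 5.4]
opening: 0.0099
grip_force: 9.6
time: 14.2
tool_pos: [0.4355, -0.1949, 0.208]
tool_rot: [3.135, -0.017, 2.967]
contact_force: [-17.6, 7.4, 5.8]
opening: 0.0102
grip_force: 9.5
[-17.64886076   7.42912792   5.75320329] [1.45231064 2.91175873 0.13131796]
tool in nest -0.0028023218437010777 -0.062206649154282645
```

```bash
python3 -m jog '[[[0.02,0,0],0,0.89],[[0.06,0,0],0,0.89],[[0.06,0,-0.15],0,0.89],[[0.06,0.1,-0.25],0,0.89],[[0.06,0.25,-0.25],0,0.89],[[0.06,0.4,-0.25],0,0.89],[[0.06,0.55,-0.25],0,0.89],[[0.06,0.7,-0.25],0,0.89],[[0.06,0.85,-0.25],0,0.89]]'
python3 - <<'E'
from h import *
from cell import observe,cams,models
im=cams.read_camera('top')[:,:,::-1].copy();cv2.imwrite('pics/top5.png',im)
print([(round(d['confidence'],2),np.round(d['position'],4).tolist()) for d in models.pinpoint('gauge_block','top')[:2]],put([.4487,-.134,-.168],[[.0165,-.062,.012]]))
cv2.imwrite('pics/c5.png',cv2.resize(im[205:295,215:365],None,fx=5.3,fy=5.3,interpolation=cv2.INTER_CUBIC))
E
```

```text
time: 15.32
tool_pos: [0.476, 0.1433, 0.3105]
tool_rot: [3.141, 0.002, 2.966]
contact_force: [0.3, -0.5, -0.9]
opening: 0.0101
grip_force: 0.0
[(0.86, [0.4541, -0.1968, 0.014]), (0.75, [0.4571, -0.1953, 0.0117])] [[ 0.45460063 -0.19788609  0.012     ]]
```

View pics/c5.png

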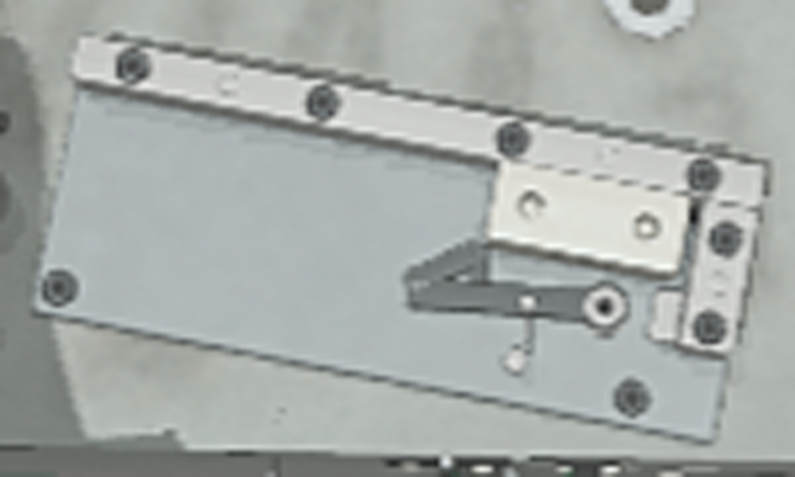

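The block lies against the rail, but a gap of a few mm remains before the end stop, near (690, 225). The hook is still pressed aside. I'll press again with the fingers further left and drag the rest.

```bash
python3 - <<'E'
from h import *
from cell import observe,cams
m=cams.camera_model('top');n=[.4487,-.1338,-.168]
f=lambda a:(np.array(a)+.5)/5.3-.5+[215,205]
b,e=fit(m,BL,f([[497,164],[690,199],[673,273],[488,239]]),.012,[.4545,-.196,-.17])
c,q=np.cos(n[2]),np.sin(n[2]);d=b[:2]-n[:2];print(b,e,c*d[0]+q*d[1],-q*d[0]+c*d[1])
s=observe()
for x in (-.025,-.004): print(go(put(n,[[x,-.050,0]])[0,:2],.031,np.pi-.168,s))
E
```

```text
[ 0.45437686 -0.191433   -0.16096348] 0.49226645691528503 0.01523379744919354 -0.055872359000012146
(array([ 0.0119, -0.827 ,  0.2513]), np.float64(-0.0007))
(array([-0.0406, -0.8269,  0.2514]), np.float64(-0.0007))
```

```bash
python3 -m jog '[[[0.012,-0.15,0],0,0.89],[[0.012,-0.3,0],0,0.89],[[0.012,-0.45,0],0,0.89],[[0.012,-0.6,0],0,0.89],[[0.012,-0.75,0],0,0.89],[[0.012,-0.827,0.05],0,0.89],[[0.012,-0.827,0.18],0,0.89],[[0.012,-0.827,0.251],0,0.89],[[0.012,-0.827,0.251],0,0.89],[[-0.015,-0.827,0.251],0,0.89],[[-0.035,-0.827,0.251],0,0.89],[[-0.041,-0.827,0.251],0,0.89]]'; python3 -m jog '[[[-0.006,0,0],0,0.89],[[-0.01,0,0],0,0.89],[[-0.012,0,0],0,0.89]]'; python3 -m jog '[[[0,-0.006,0],0,0.89],[[0,-0.012,0],0,0.89],[[0,-0.018,0],0,0.89],[[0,-0.018,0],0,0.89]]';python3 -m jog '[[[0,-0.006,0],0,0.89],[[0,-0.012,0],0,0.89],[[0,-0.012,0],0,0.89]]'
```

```text
time: 16.92
tool_pos: [0.4341, -0.1871, 0.2102]
tool_rot: [-3.141, -0.001, 2.967]
contact_force: [-7.7, 0.1, 3.1]
opening: 0.0104
grip_force: 3.9
time: 17.3
tool_pos: [0.4359, -0.187, 0.2092]
tool_rot: [3.139, -0.011, 2.968]
contact_force: [-18.3, -0.5, 7.8]
opening: 0.0102
grip_force: 9.1
time: 17.8
tool_pos: [0.4348, -0.1932, 0.2087]
tool_rot: [3.137, -0.011, 2.967]
contact_force: [-12.6, 5.4, 3.7]
opening: 0.0102
grip_force: 6.9
time: 18.18
tool_pos: [0.434, -0.1978, 0.2085]
tool_rot: [3.137, -0.011, 2.967]
contact_force: [-12.3, 5.5, 0.5]
opening: 0.0102
grip_force: 6.4
```

```bash
python3 -m jog '[[[0.02,0.005,0],0,0.89],[[0.06,0.005,0],0,0.89],[[0.06,0.005,-0.15],0,0.89],[[0.06,0.1,-0.25],0,0.89],[[0.06,0.25,-0.25],0,0.89],[[0.06,0.4,-0.25],0,0.89],[[0.06,0.55,-0.25],0,0.89],[[0.06,0.7,-0.25],0,0.89],[[0.06,0.85,-0.25],0,0.89]]'
python3 - <<'E'
from h import *
from cell import observe,cams,models
im=cams.read_camera('top')[:,:,::-1].copy();sd=cams.read_camera('side')[:,:,::-1]
print([(round(d['confidence'],2),np.round(d['position'],4).tolist()) for d in models.pinpoint('hook_nose','top')[:2]])
cv2.imwrite('pics/c6.png',np.hstack([cv2.resize(im[225:275,285:365],None,fx=5.3,fy=5.3,interpolation=cv2.INTER_CUBIC),cv2.resize(sd[180:245,290:370],(372,265),interpolation=cv2.INTER_CUBIC)]))
E
```

```text
time: 19.3
tool_pos: [0.4729, 0.1413, 0.3107]
tool_rot: [3.14, 0.004, 2.966]
contact_force: [0.2, -1.5, 1.0]
opening: 0.0101
grip_force: 0.0
[(0.86, [0.4531, -0.1673, 0.0254])]
```

View pics/c6.png

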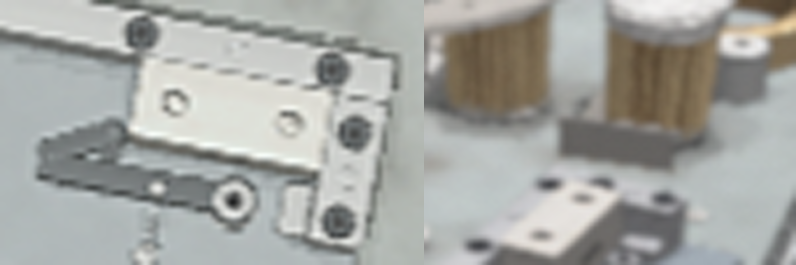

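The block now butts against the end stop with no gap at (330, 130), and the hook nose lies behind its rear end at (125, 130). I compare the hook and the bystanders with the earlier pictures by pixel difference, then hand in.

```bash
python3 - <<'E'
from h import *
from cell import observe,cams,models
im=cams.read_camera('top')[:,:,::-1].copy();i3=cv2.imread('pics/top3.png');i5=cv2.imread('pics/top5.png');i0=cv2.imread('pics/top0.png')
d=lambda a,b,r:round(float(np.abs(a[r].astype(int)-b[r]).mean()),2)
hook=np.s_[253:268,291:332]; print('hook shut-vs-now',d(i3,im,hook),'open-vs-now',d(i5,im,hook))
print('roller1',d(i0,im,np.s_[230:250,195:217]),'roller2',d(i0,im,np.s_[254:274,446:466]),'key',d(i0,im,np.s_[215:240,157:217]))
n=[.4487,-.1338,-.168];m=cams.camera_model('top')
f=lambda a:(np.array(a)+.5)/5.3-.5+[285,225]
b,e=fit(m,BL,f([[139,57],[331,92],[318,168],[131,135]]),.012,[.4545,-.196,-.17])
c,q=np.cos(n[2]),np.sin(n[2]);v=b[:2]-n[:2];print(e,c*v[0]+q*v[1],-q*v[0]+c*v[1],b[2]-n[2])
E
```

```text
hook shut-vs-now 7.54 open-vs-now 20.27
roller1 40.15 roller2 4.69 key 45.64
0.3852260055240058 0.01594680904894453 -0.06004348620569739 0.015010070723659119
```

The hook matches its shut picture. The arm probably covers roller 1 and the key in this view, so I'll recheck them later. To be sure there is no residual gap, I'll give the rear end a gentle push with closed fingers above the nose.

```bash
python3 - <<'E'
from h import *
from cell import observe
s=observe();n=[.4487,-.1338,-.168]
for y in (.004,-.009): print(go(put(n,[[.015,y,0]])[0,:2],.032,np.pi-.168,s))
E
```

```text
(array([-0.0961, -0.675 ,  0.2501]), np.float64(-0.0014))
(array([-0.0962, -0.7075,  0.25  ]), np.float64(-0.0014))
```

```bash
python3 -m jog '[[[-0.03,-0.13,0],0,1],[[-0.06,-0.26,0],0,1],[[-0.096,-0.4,0],-0.0014,1],[[-0.096,-0.53,0],-0.0014,1],[[-0.096,-0.66,0],-0.0014,1],[[-0.096,-0.66,0],-0.0014,1],[[-0.096,-0.66,0.1],-0.0014,1],[[-0.096,-0.66,0.2],-0.0014,1],[[-0.096,-0.66,0.25],-0.0014,1],[[-0.096,-0.66,0.25],-0.0014,1]]'; python3 -m jog '[[[0,-0.01,0],0,1],[[0,-0.02,0],0,1],[[0,-0.03,0],0,1],[[0,-0.037,0],0,1],[[0,-0.037,0],0,1]]'; python3 - <<'E'
from h import *
from cell import observe
s=observe();n=[.4487,-.1338,-.168]
c,q=np.cos(n[2]),np.sin(n[2]);d=s['tool_pos'][:2]-n[:2];print('tool in nest',c*d[0]+q*d[1],-q*d[0]+c*d[1],s['opening'])
E
```

```text
time: 20.75
tool_pos: [0.4635, -0.1273, 0.2086]
tool_rot: [3.141, -0.003, 2.97]
contact_force: [0.6, 0.5, 0.1]
opening: 0.0002
grip_force: 0.0
time: 21.38
tool_pos: [0.4616, -0.1425, 0.2096]
tool_rot: [3.142, 0.0, 2.97]
contact_force: [0.0, -0.3, -0.0]
opening: 0.0003
grip_force: 0.0
tool in nest 0.01412886447138079 -0.006378874568369367 0.00032570445559448527
```

```bash
python3 -m jog '[[[0,-0.005,0],0,1],[[0,-0.01,0],0,1],[[0,-0.01,0],0,1]]'; python3 -m jog '[[[0,-0.004,0],0,1],[[0,-0.008,0],0,1],[[0,-0.008,0],0,1]]'
```

```text
time: 21.75
tool_pos: [0.4609, -0.1462, 0.2095]
tool_rot: [3.141, -0.0, 2.97]
contact_force: [0.4, -0.2, -0.0]
opening: 0.0003
grip_force: 0.0
time: 22.12
tool_pos: [0.4603, -0.1494, 0.2095]
tool_rot: [3.142, 0.0, 2.97]
contact_force: [0.7, 0.1, -1.0]
opening: 0.0006
grip_force: 0.0
```

```bash
python3 -m jog '[[[0,-0.004,0],0,1],[[0,-0.004,0],0,1]]'; python3 -m jog '[[[0,-0.004,0],0,1],[[0,-0.004,0],0,1]]'; python3 -m jog '[[[0,-0.004,0],0,1],[[0,-0.004,0],0,1]]'
```

```text
time: 22.38
tool_pos: [0.4601, -0.151, 0.2095]
tool_rot: [3.142, 0.0, 2.97]
contact_force: [0.6, 0.3, 0.4]
opening: 0.0005
grip_force: 0.0
time: 22.62
tool_pos: [0.4598, -0.1526, 0.2095]
tool_rot: [3.142, 0.0, 2.97]
contact_force: [-1.2, -0.7, -0.3]
opening: 0.0002
grip_force: 0.0
time: 22.88
tool_pos: [0.4595, -0.1539, 0.2096]
tool_rot: [3.141, -0.0, 2.97]
contact_force: [0.3, 1.8, 1.8]
opening: 0.0001
grip_force: 1.4
```

```bash
python3 -m jog '[[[0,-0.003,0],0,1],[[0,-0.003,0],0,1]]'; python3 -m jog '[[[0,-0.003,0],0,1],[[0,-0.003,0],0,1]]'
```

```text
time: 23.12
tool_pos: [0.4594, -0.1544, 0.2096]
tool_rot: [3.14, -0.0, 2.97]
contact_force: [1.1, 8.7, 2.8]
opening: 0.0004
grip_force: 3.9
time: 23.38
tool_pos: [0.4592, -0.1549, 0.2097]
tool_rot: [3.139, -0.0, 2.97]
contact_force: [3.4, 12.4, 5.8]
opening: 0.0007
grip_force: 6.2
```

The force rises stiffly with almost no travel, so the block is butted against the stop. I retreat clear and do the final check.

```bash
python3 -m jog '[[[0,0.01,0],0,1],[[0,0.04,0],0,1],[[0,0.04,-0.15],0,1],[[0,0.05,-0.3],0,1],[[0,0.2,-0.45],0,1],[[0.1,0.35,-0.5],0,1],[[0.2,0.5,-0.5],0,1],[[0.25,0.65,-0.5],0,1],[[0.3,0.8,-0.5],0,1],[[0.4,0.95,-0.5],0,1],[[0.5,1,-0.5],0,1],[[0.6,1,-0.5],0,1]]'
python3 -m jog '[[[0.05,0.15,0],0,1],[[0.1,0.3,0],0,1],[[0.1,0.3,0],0,1]]'
python3 - <<'E'
from h import *
from cell import observe,cams
im=cams.read_camera('top')[:,:,::-1].copy();i3=cv2.imread('pics/top3.png');i5=cv2.imread('pics/top5.png');i0=cv2.imread('pics/top0.png')
d=lambda a,b,r:round(float(np.abs(a[r].astype(int)-b[r]).mean()),2)
hook=np.s_[253:268,291:332]; print('hook shut-vs-now',d(i3,im,hook),'open-vs-now',d(i5,im,hook))
print('roller1',d(i0,im,np.s_[230:250,195:217]),'roller2',d(i0,im,np.s_[254:274,446:466]),'key',d(i0,im,np.s_[215:240,157:217]))
cv2.imwrite('pics/c7.png',cv2.resize(im[200:300,150:370],None,fx=3.6,fy=3.6,interpolation=cv2.INTER_CUBIC))
E
```

```text
time: 24.88
tool_pos: [0.2896, 0.2807, 0.4093]
tool_rot: [3.141, 0.0, 2.971]
contact_force: [0.4, 1.7, 0.8]
opening: 0.0005
grip_force: 0.0
time: 25.25
tool_pos: [0.2703, 0.4068, 0.4089]
tool_rot: [3.141, -0.0, 2.975]
contact_force: [0.4, -1.0, -0.7]
opening: 0.0003
grip_force: 0.0
hook shut-vs-now 7.72 open-vs-now 21.04
roller1 0.37 roller2 0.31 key 0.38
```

View pics/c7.png

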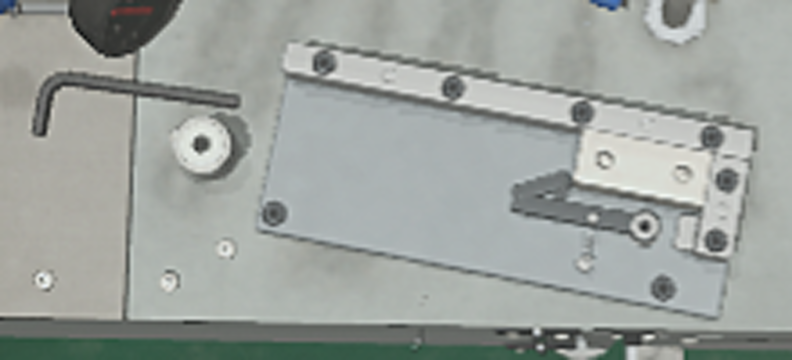

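The block is in the corner against the rail and stop (575–712, 130–205), and the hook lies shut behind it at (570, 180). The rollers and key are unmoved.

```bash
python3 -c "
from cell import robot
print(robot.hand_in())"
```

```text
the job is handed in; nothing more can be done
None
```

The job is handed in at about 25 s of the 51 s allowed: the setting block lies against the rail and butts on the end stop, the hook is shut behind it, and the rollers and hex key are unmoved.

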